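# Change over two bottles in their rocking stands

## Task

Two varnish bottles sit in wooden rocking stands: one has been tipped forward on its slant so that the brush reached the last of the varnish, the other is upright. Change them over: push the tipped bottle back until its stand sits flat on its base, and push the upright one over forwards until its stand rests on its slant. Use only pushes with the fingertips - lift nothing, keep the bottles in their sockets and the stands within a few centimetres of their places, and leave the other things on the table alone.

Things in the scene. Friction and masses are not known exactly. Their poses are not given: they have to be found in the camera images.
- stand_a: rocking bottle stand, starts tipped on its slant: wooden block 52 wide, 56 long, 34 high, 0.16 kg. Underside: a level base and a 40 degree slant, meeting in a straight rocking edge; stable on either. Origin: middle of that edge, on the table. Axes when upright: x level, front (slant) to back; y along the edge; z up. Tipped: turned about the edge, z leans 40 degrees to the front
- stand_b: the same stand, starts upright. Upright, the block spans x = -23 (front) to +33 (back), y = -26 to +26; base from x = 0 to 33; slant rises from x = 0 to 19 mm height at x = -23. The edge stays on the table while it rocks; it balances about half way (near 20 degrees) and beyond that drops onto the other face by itself. A push of less than 1 N at the cap rocks it
- bottle_a: square varnish bottle with a long round white cap, 26 x 26 x 72 mm (glass to 40 mm, cap 13 mm thick above), 55 g; origin: centre of its underside, z up through the cap. Stands loose in the socket of stand_a and leans with it
- bottle_b: square varnish bottle with a long round black cap, 26 x 26 x 72 mm (glass to 40 mm, cap 13 mm thick above), 55 g; origin: centre of its underside, z up through the cap. Stands loose in the socket of stand_b and leans with it
- stand_a_socket (a point): centre of the floor of stand_a's square socket (22 mm deep, 2 mm play): x = +7, y = 0, z = 12 mm in the stand; same axes. Tipped, as at the start, the cap's end is 49 mm in front of the edge and 69 mm above the table, clear space under and before it
- stand_b_socket (a point): the same in stand_b. Upright, the cap spans 52 to 84 mm above the table, over x = +0.5 to +13.5 mm of the stand; the block's top, 34 mm, reaches 20 mm behind the cap
- white_tub: bystander: tub with white screw lid, 55 mm across, 44 mm high, behind the stands; origin: centre of its underside
- round_varnish: bystander: round-shouldered varnish bottle with a beige cap, 31 mm across, 72 mm high, behind the stands; origin: centre of its underside
- buffer: bystander: white foam buffer block, 26 x 92 x 26 mm, lying to the left of the stands; origin: centre of its underside, y axis along it
There are look-alikes about, which are no part of the job. What is shaped like the stand_b but orange is not meant. Leave any yellow look-alike of the bottle_a alone.

How it is judged:
At the end, for the whole second after the job is handed in: stand_a flat on its base (tilt under 0.06 rad), stand_b on its slant (tilt 0.62 to 0.78 rad), both rocking edges on the table within 40 mm of their starts, each bottle in its socket (within 12 mm of the floor's centre, at most 10 mm up), all at rest (angle between stand_a's own z axis and vertical below 0.06 rad and angle between stand_b's own z axis and vertical between 0.62 and 0.78 rad and distance of each of stand_a, stand_b from where it was at the start of the episode below 0.04 m and height (world z) of stand_a between -0.004 and 0.006 m and linear speed of each of stand_a, stand_b, bottle_a, bottle_b below 0.02 m/s and angular speed of each of stand_a, stand_b below 0.1 rad/s and height (world z) of stand_b between -0.004 and 0.006 m and z of bottle_a in the frame of stand_a_socket between -0.004 and 0.01 m and distance between bottle_a and stand_a_socket below 0.012 m and z of bottle_b in the frame of stand_b_socket between -0.004 and 0.01 m and distance between bottle_b and stand_b_socket below 0.012 m); the robot touches nothing.
It fails at once if a stand is lifted off the table (its rocking edge more than 15 mm up) (height (world z) of any of stand_a, stand_b above 0.015 m).
It fails at once if a stand is knocked over (more than 1.1 rad from upright) (angle between any of stand_a, stand_b's own z axis and vertical above 1.1 rad).
It fails at once if a bottle is drawn out of its socket (more than 14 mm) (z of bottle_a in the frame of stand_a_socket above 0.014 m or z of bottle_b in the frame of stand_b_socket above 0.014 m).
It fails at once if the tub, the round varnish bottle or the buffer block is moved more than 25 mm (distance of any of white_tub, round_varnish, buffer from where it was at the start of the episode above 0.025 m).
It also fails if it takes over 48 s, if anything falls off the work surface, if the arm or the gripper's body presses on something with over 40 N, if the wrist force passes 120 N, or if a joint passes its speed limit or range.

## Robot

A 7-joint arm with a two-finger parallel gripper is mounted at the origin on the work surface; the furniture and walls round the work are solid. World frame = base frame: x ahead of the robot, y to its left, z up, the work surface at z = 0. Lengths are in m, angles in rad, forces in N, time in s.
With the tool pointing down it reaches from about 0.4 to 0.85 m from the base axis. Payload 10.4 kg.
Tool frame: the origin (TCP) lies at the centre of the arm's flange, where the gripper is bolted on; the fingertips stand 182 mm ahead of it and the grasp point (between the pads) lies r.grasp_offset ahead of it (r.grasp_offset is the distance from the TCP to the grasp point, in m); z points along the fingers, y is the line along which they close (so a half turn about z gives the same grasp; the last joint's range is limited). The gripper opens to 87 mm and grips with 3 to 60 N. Pads are 19 mm wide; open, the fingers measure 117 mm over their backs; the gripper's body (75 mm by 190 mm) begins 51 mm behind the grasp point.
Start: joints at [-1.319, 0.332, -0.065, 1.46, 0.022, 1.35, -0.088], TCP at [0.17, 0.602, 0.405] pointing down, gripper open.
Joint ranges: [-2.6, 2.6], [-0.5, 2.12], [-1.47, 1.34], [0.16, 2.42], [-1.27, 4.41], [0.06, 2.06], [-2.6, 2.6]. Speed limits (rad/s): [2.22, 2.22, 2.79, 2.79, 3.14, 3.14, 3.14].

## Interface

Orientations are given as a unit quaternion [x, y, z, w].
In Python, from bench import status, vision, job, spotter, r gives the robot as it stands. The module is installed in compiled form; this text tells all that it offers.
- The arm moves only by the tool play_rows, never from a script. Its argument "series" is a list of rows, each a list of 6 numbers: the shift along the tool's x, y, z each as a share of 150 mm, from -1 to 1, then the turn, a rotation vector about the tool's x, y, z each as a share of 30 degrees, from -1 to 1. In form: [[x, y, z, ax, ay, az], ...]. A call has 1 to 5 rows; each row is the pose to reach, as a shift and turn from the pose commanded when the call began, along the tool's axes at that moment; what a row does not reach only later rows make up. A row lasts 1/10 s, in which the tool goes at most 50 mm and 8.59 degrees, less where a joint would pass 70% of its speed; a pose out of reach is approached as far as the arm can. A call with a number of a shift or a turn outside -1 to 1 is refused whole. A call with a gripper value outside its range is refused whole. "fingers" is the opening, from -1 (shut) to 1 (fully open), set as the call begins (left out, the last holds). The fingers move at their own pace and stop on an object; "squeeze" is the grip in N (left out, the last holds). Time passes only in rows, so rows that repeat a pose let the fingers close. It gives the time, the measured TCP pose, the force, the opening and the grip force at its end, in the units of the state.
- status.read_state(): the state, without advancing time (a new reading comes with each control period).
- vision.camera(name): name is "scene" or "top" or "wrist"; returns the picture (384x512x3 uint8, blue, green, red); there is no depth.
- vision.calibration(name): a dict with "fx", "fy", "cx", "cy" (pixels), "rvec" (rotation vector, rad) and "tvec" (3), from world to camera coordinates, as OpenCV has them; the wrist camera has in their place "T_tool_cam" (4x4, takes a point from camera to tool coordinates, whose origin is the TCP and whose axes are the flange's). Camera axes: x right, y down, z forward; pixel columns grow to the right and rows downward; lengths in m; the calibration is good to about 2 mm. A picture is of the moment at which its call begins: read the wrist's pose just before it. calibration takes no time and is no camera call.
- job.close_job(): hands the job in; it is judged then, once.
Trained networks look in the newest picture that a camera, given by its name, has taken for a name from the list of things; names that differ only in an ending like _2 or _b are one class to them, and where a whole thing is asked for, a point or a joint stands for the part that bears it (a point fixed in the world has none). Each returns a list of dicts, best first, with "conf" (0 to 1); they miss things now and then, are a little off and sometimes report something else, mostly with a low value. They report only what shows in the picture. A call takes as long as a camera call. They do not tell look-alikes from the thing itself.
- spotter.boxes_of(camera, name): "point" ([x, y, z] in m, in world coordinates, good to about 4 mm: the middle of the surface that is visible of it).
- spotter.regions_of(camera, name): "pixels" (384x512 bool, what is visible of it).
The state is a dict: "time": time; "joint_positions": joint angles; "joint_vel": joint speeds; "joint_torque": joint torques, N m; "ee_pos": TCP position; "eef_rot": TCP orientation; "ft_force": force on the tool from outside, world axes, zero at the start; "torque": the same for the moment, N m; "width": finger opening in m; "grip_force": force on a finger pad.
Only numpy, scipy, OpenCV 4.12 (cv2) and the standard library are available. Lean on these libraries where they do the work, as an engineer would, in place of code of your own. Each camera call takes 0.05 s, during which the arm holds its last target. There are 200 camera calls.

## Working session

There is one attempt and no reset: what is moved stays moved. The work goes in short steps, Python scripts to look and compute and a tool call to move; the robot and the scene stay as the last step left them, time stands still between calls to the robot, and variables do not carry over. Pictures are saved under pics/ and viewed, at most 10 in all, crops included, and the job is handed in when it is done.

Besides the shell and the picture viewer there is one more tool, called after ">>>" as name([rows], argument=value, ...), one row to a line, values as JSON. play_rows: Moves the arm, as the interface text tells. Shift numbers are shares of 150 mm and turn numbers shares of 30 degrees, none past 1 either way. Its arguments: {"type":"object","properties":{"series":{"type":"array","items":{"type":"array","items":{"type":"number"}}},"fingers":{"type":"number"},"squeeze":{"type":"number"}},"required":["series"]}

```bash
mkdir -p pics; python3 - <<'E'
from bench import status, vision, job, spotter, r
import cv2,numpy as np
s=status.read_state();print({k:np.round(s[k],3).tolist() for k in('time','ee_pos','eef_rot','width')},r.grasp_offset)
ims=[]
for c in('scene','top'):
    im=vision.camera(c);ims.append(im);cv2.imwrite(f'pics/{c}0.png',im)
    for n in('stand_a','bottle_a','bottle_b','white_tub','round_varnish','buffer'):
        for d in spotter.boxes_of(c,n): print(c,n,np.round(d['point'],3).tolist(),round(d['conf'],2))
for c in('scene','top'):
    k=vision.calibration(c);R=cv2.Rodrigues(np.array(k['rvec']))[0];print(c,k['fx'],np.round(-R.T@np.array(k['tvec']),3),np.round(R,2).tolist())
E
```

```text
{'time': 0.0, 'ee_pos': [0.17, 0.601, 0.404], 'eef_rot': [0.137, 0.991, -0.001, -0.0], 'width': 0.087} 0.1635
scene stand_a [0.43, 0.233, 0.034] 0.73
scene stand_a [0.52, 0.59, 0.032] 0.58
scene stand_a [0.548, 0.354, 0.031] 0.52
scene bottle_a [0.406, 0.256, 0.046] 0.63
scene bottle_a [0.62, 0.538, 0.018] 0.61
scene bottle_a [0.453, 0.358, 0.052] 0.58
scene bottle_b [0.406, 0.256, 0.046] 0.63
scene bottle_b [0.62, 0.538, 0.018] 0.61
scene bottle_b [0.453, 0.358, 0.052] 0.58
scene white_tub [0.527, 0.26, 0.043] 0.79
scene round_varnish [0.547, 0.353, 0.033] 0.81
scene buffer [0.444, 0.478, 0.03] 0.63
top stand_a [0.457, 0.369, 0.032] 0.9
top stand_a [0.521, 0.599, 0.036] 0.76
top stand_a [0.433, 0.242, 0.038] 0.68
top bottle_a [0.416, 0.259, 0.052] 0.77
top bottle_a [0.621, 0.542, 0.024] 0.5
top bottle_a [0.456, 0.372, 0.045] 0.42
top bottle_b [0.416, 0.259, 0.052] 0.77
top bottle_b [0.621, 0.542, 0.024] 0.5
top bottle_b [0.456, 0.372, 0.045] 0.42
top white_tub [0.535, 0.269, 0.045] 0.85
top round_varnish [0.556, 0.364, 0.035] 0.69
top buffer [0.444, 0.487, 0.024] 0.92
top buffer [0.434, 0.242, 0.039] 0.16
scene 426.21624277927043 [ 0.195 -0.133  0.768] [[0.86, -0.51, 0.01], [-0.38, -0.65, -0.66], [0.34, 0.56, -0.75]]
top 399.5952247186087 [0.391 0.429 0.895] [[0.01, -1.0, 0.03], [-0.99, -0.01, -0.15], [0.15, -0.02, -0.99]]
```

View pics/scene0.png

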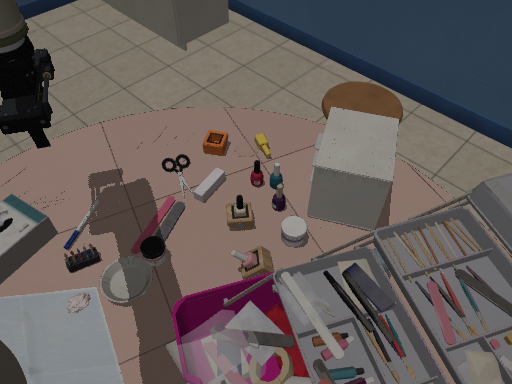

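View pics/top0.png

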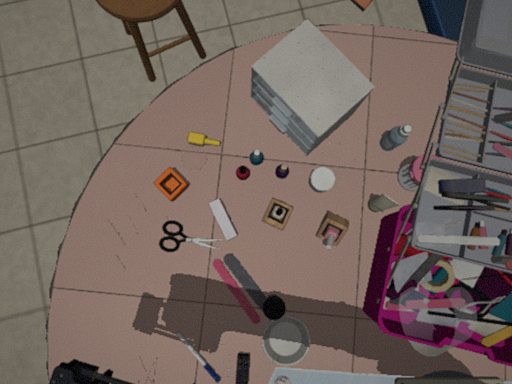

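The top view shows the wooden stands at (278,213), upright with a black cap, and at (332,228), tipped with a white cap. The scene view has the same two at (239,214) and (256,262). The orange stand at top (172,184) and the yellow bottle at top (203,140) are look-alikes and not meant. I'll confirm with an enlarged crop.

```bash
python3 - <<'E'
import cv2,numpy as np
a=cv2.imread('pics/top0.png')[190:255,250:360];b=cv2.imread('pics/scene0.png')[185:285,215:315]
a=cv2.resize(a,None,fx=7,fy=7,interpolation=cv2.INTER_CUBIC);cv2.imwrite('pics/topc.png',a)
b=cv2.resize(b,None,fx=6,fy=6,interpolation=cv2.INTER_CUBIC);cv2.imwrite('pics/scc.png',b)
E
```

```text
(no output)
```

View pics/topc.png

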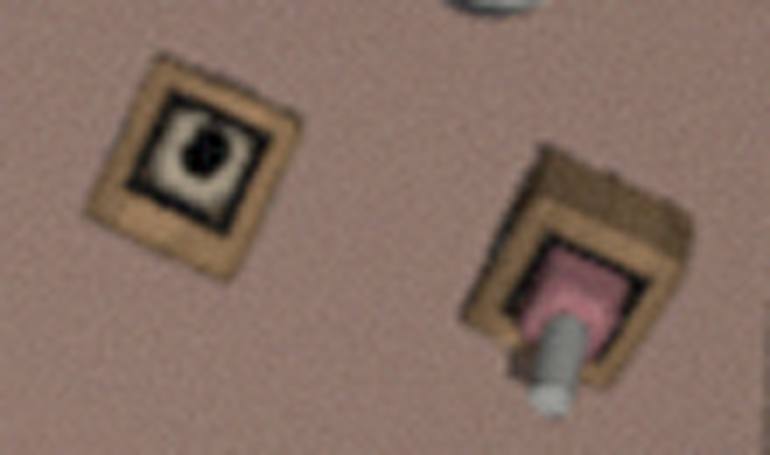

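View pics/scc.png

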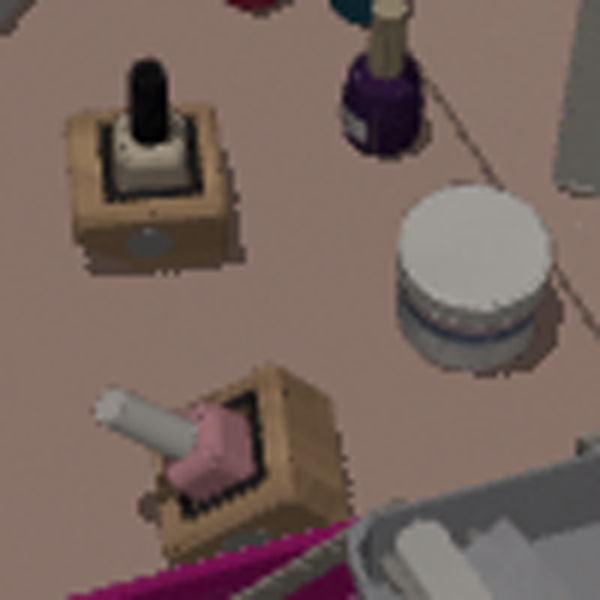

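The enlarged crops confirm both. B, with the black cap, is upright in crop 1 (corners (163,55) (303,120) (230,280) (88,212)). A, with the white cap, leans down and slightly left, its cap end at (548,400). Both fronts face about world (-0.9,+0.4). Next I fit their poses.

```bash
cat >h.py <<'E'
from bench import status, vision, job, spotter, r
import cv2,numpy as np
from scipy.optimize import least_squares
from scipy.spatial.transform import Rotation as Ro
def stand(p,L,tilt):  # L local mm points -> world m
    return (Ro.from_euler('z',p[2])*Ro.from_euler('y',-tilt)).apply(np.array(L)/1000.)+[p[0],p[1],0]
def proj(c,P):
    k=vision.calibration(c);K=np.array([[k['fx'],0,k['cx']],[0,k['fy'],k['cy']],[0,0,1]])
    return cv2.projectPoints(P,np.array(k['rvec']),np.array(k['tvec']),K,None)[0][:,0]
def fit(L,px,tilt,g):
    f=lambda p:(proj('top',stand(p,L,tilt))-px).ravel()
    s=least_squares(f,g,x_scale=[.01,.01,.1]);return s.x,np.round(s.fun,1)
def move(tip,yaw_dir=None):
    """tool-frame shares to bring fingertips to tip with tool y along yaw_dir, pointing down"""
    s=status.read_state();R=Ro.from_quat(s['eef_rot']);d=R.inv().apply(np.array(tip)+[0,0,.182]-s['ee_pos'])/.15
    w=np.zeros(3)
    if yaw_dir is not None:
        y=np.array([*yaw_dir,0]);y=y/np.linalg.norm(y);z=np.array([0,0,-1.])
        w=(R.inv()*Ro.from_matrix(np.c_[np.cross(y,z),y,z])).as_rotvec()/np.radians(30)
    return np.round(d,3),np.round(w,3)
E
python3 - <<'E'
from h import *
T=lambda c:np.array(c)/7.+[250,190]-.43
LB=[[33,26,34],[33,-26,34],[-23,-26,34],[-23,26,34]]
pb,e=fit(LB,T([(163,55),(303,120),(230,280),(88,212)]),0,[.46,.37,-.4]);print('B',pb.round(4),e)
LA=[[33,26,0],[33,-26,0],[-23,26,34],[-23,-26,34],[7,0,84]]
pa,e=fit(LA,T([(545,147),(693,215),(462,320),(605,390),(548,400)]),np.radians(40),[.43,.24,-.4]);print('A',pa.round(4),e)
for n,p,t in(('A',pa,np.radians(40)),('B',pb,0)): print(n,'cap end',stand(p,[[7,0,84]],t).round(3),'scene px crop',((proj('scene',stand(p,[[7,0,84],[-23,-26,34],[33,-26,0]],t))-[215,185])*6).round().tolist())
np.save('pa.npy',pa);np.save('pb.npy',pb)
u=[np.cos(pb[2]),np.sin(pb[2])]
# hover behind B's cap
print(move(stand(pb,[[45,0,130]],0)[0],u),move(stand(pb,[[45,0,130]],0)[0],[-u[0],-u[1]]))
E
```

```text
B [ 0.4541  0.3676 -0.4308] [-0.7 -0.9  1.   0.1  0.6  0.7 -1.   0. ]
A [ 0.4352  0.2419 -0.4424] [ 0.  -0.9  0.4 -0.3 -1.1  1.1 -0.1  1.5  0.8 -1.3]
A cap end [[0.391 0.263 0.069]] scene px crop [[117.0, 398.0], [156.0, 557.0], [352.0, 526.0]]
B cap end [[0.46  0.365 0.084]] scene px crop [[148.0, 70.0], [73.0, 223.0], [230.0, 265.0]]
(array([-2.545, -1.033,  0.619]), array([ 0.   , -0.   ,  3.298])) (array([-2.545, -1.033,  0.619]), array([ 0.   ,  0.   , -2.702]))
```

>>> play_rows([
  [-0.33, -0.13, 0, 0, 0, -0.28],
  [-0.66, -0.26, 0, 0, 0, -0.56],
  [-1, -0.4, 0, 0, 0, -0.84],
  [-1, -0.4, 0, 0, 0, -1],
  [-1, -0.4, 0, 0, 0, -1],
], fingers=-1)

```text
time: 1.2
ee_pos: [0.3009, 0.5008, 0.4051]
eef_rot: [-0.123, 0.992, -0.0, 0.001]
ft_force: [-0.9, 0.9, -0.4]
width: 0.0552
grip_force: 0.0
```

```bash
cat >t.py <<'E'
import sys
from h import *
n,x,y,z=sys.argv[1],*map(float,sys.argv[2:5])
p=np.load('p%s.npy'%n);u=-np.array([np.cos(p[2]),np.sin(p[2])])
print(*move(stand(p,[[x,y,z]],0)[0],u)); s=status.read_state();print(round(s['time'],2),np.round(s['ft_force'],2),round(s['width'],4),np.round(s['joint_positions'],2))
E
python3 t.py b 45 0 130
```

```text
[-1.007 -1.297  0.622] [-0.002  0.002 -1.708]
1.2 [-0.95  0.91 -0.36] 0.0552 [-1.07  0.24 -0.05  1.57  0.01  1.33  0.7 ]
```

>>> play_rows([
  [-0.25, -0.25, 0, 0, 0, -0.28],
  [-0.45, -0.5, 0, 0, 0, -0.56],
  [-0.7, -0.75, 0, 0, 0, -0.84],
  [-0.9, -1, 0, 0, 0, -1],
  [-0.9, -1, 0, 0, 0, -1],
])

```text
time: 1.7
ee_pos: [0.4694, 0.3873, 0.4046]
eef_rot: [-0.375, 0.927, -0.001, 0.0]
ft_force: [0.4, 0.2, 0.2]
width: 0.0149
grip_force: 0.0
```

```bash
python3 t.py b 45 0 130
```

```text
[ 0.056 -0.301  0.618] [-0.004 -0.001 -0.709]
1.7 [0.44 0.21 0.17] 0.0149 [-0.78  0.29  0.02  1.51 -0.    1.34  1.58]
```

>>> play_rows([
  [0.05, -0.2, 0.2, 0, 0, -0.28],
  [0.06, -0.3, 0.4, 0, 0, -0.56],
  [0.06, -0.3, 0.55, 0, 0, -0.7],
  [0.06, -0.3, 0.6, 0, 0, -0.7],
  [0.06, -0.3, 0.6, 0, 0, -0.7],
])

```text
time: 2.2
ee_pos: [0.4894, 0.3536, 0.314]
eef_rot: [-0.538, 0.843, 0.0, -0.001]
ft_force: [0.3, 0.6, -0.1]
width: 0.0002
grip_force: 0.0
```

```bash
python3 t.py b 45 0 65; python3 -c "
from h import *
cv2.imwrite('pics/s1.png',cv2.resize(vision.camera('scene')[130:300,170:340],None,fx=3.5,fy=3.5,interpolation=cv2.INTER_CUBIC))"
```

```text
[ 0.013 -0.047  0.447] [ 0.003 -0.002 -0.006]
2.2 [ 0.27  0.61 -0.08] 0.0002 [-0.69  0.35 -0.01  1.63  0.    1.16  2.  ]
```

View pics/s1.png

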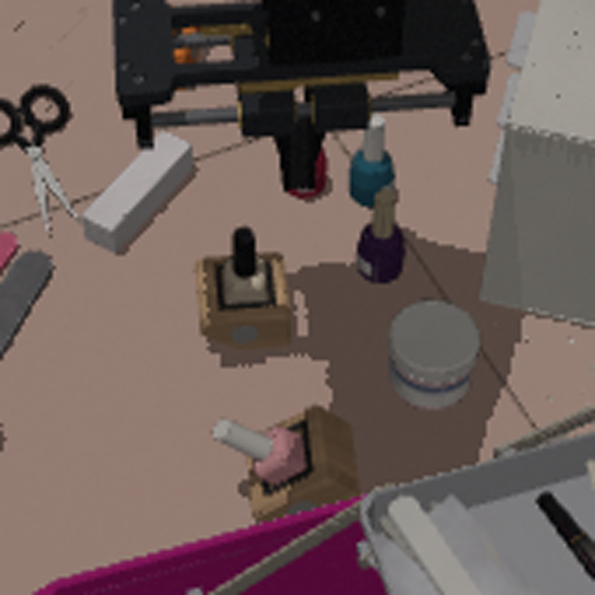

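The closed fingertips, at about (300,175) in this crop, hover behind B's black cap at (243,250), and nothing has been disturbed. Now I descend behind the cap.

>>> play_rows([
  [0.01, -0.04, 0.2, 0, 0, 0],
  [0.01, -0.04, 0.4, 0, 0, 0],
  [0.01, -0.04, 0.44, 0, 0, 0],
  [0.01, -0.04, 0.44, 0, 0, 0],
])

```text
time: 2.65
ee_pos: [0.4949, 0.3494, 0.2493]
eef_rot: [-0.539, 0.842, 0.0, -0.0]
ft_force: [0.1, -0.1, 0.1]
width: 0.0004
grip_force: 0.0
```

```bash
python3 t.py b 25 0 65
```

```text
[0.003 0.132 0.016] [ 0.001 -0.    -0.003]
2.65 [ 0.12 -0.09  0.09] 0.0004 [-0.68  0.42 -0.01  1.69  0.    1.04  2.02]
```

>>> play_rows([
  [0, 0.05, 0.01, 0, 0, 0],
  [0, 0.09, 0.01, 0, 0, 0],
  [0, 0.12, 0.01, 0, 0, 0],
  [0, 0.15, 0.01, 0, 0, 0],
  [0, 0.18, 0.01, 0, 0, 0],
])

```text
time: 3.15
ee_pos: [0.4704, 0.3602, 0.2477]
eef_rot: [-0.539, 0.842, 0.0, 0.0]
ft_force: [0.3, 0.1, -0.2]
width: 0.0004
grip_force: 0.2
```

```bash
python3 t.py b 0 0 65; python3 -c "
from h import *
cv2.imwrite('pics/s2.png',cv2.resize(vision.camera('scene')[150:290,190:320],None,fx=4,fy=4,interpolation=cv2.INTER_CUBIC))"
```

```text
[0.    0.119 0.005] [-0.     0.001 -0.002]
3.15 [ 0.28  0.06 -0.25] 0.0004 [-0.71  0.39 -0.02  1.72  0.01  1.02  1.97]
```

View pics/s2.png

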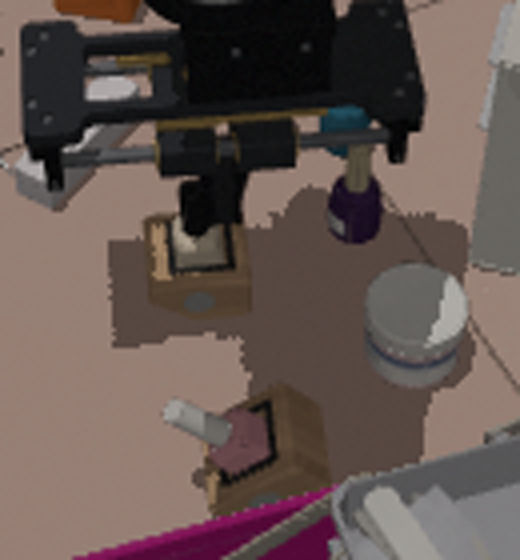

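The fingertip, at (225,215) in the crop, now touches B's cap at (195,215), and B is just starting to move. I'll keep pushing slowly.

>>> play_rows([
  [0, 0.03, 0, 0, 0, 0],
  [0, 0.06, 0, 0, 0, 0],
  [0, 0.09, 0, 0, 0, 0],
  [0, 0.12, 0, 0, 0, 0],
  [0, 0.15, 0, 0, 0, 0],
])

```text
time: 3.7
ee_pos: [0.4499, 0.3695, 0.2472]
eef_rot: [-0.539, 0.842, 0.0, -0.0]
ft_force: [0.6, 0.2, -1.2]
width: 0.0007
grip_force: 0.0
```

>>> play_rows([
  [0, 0.02, 0, 0, 0, 0],
  [0, 0.04, 0, 0, 0, 0],
  [0, 0.06, 0, 0, 0, 0],
  [0, 0.08, 0, 0, 0, 0],
  [0, 0.08, 0, 0, 0, 0],
])

```text
time: 4.2
ee_pos: [0.439, 0.3746, 0.2473]
eef_rot: [-0.539, 0.842, 0.0, -0.0]
ft_force: [0.2, -0.5, -0.9]
width: 0.0005
grip_force: 0.0
```

```bash
python3 t.py b 45 0 75; python3 -c "
from h import *
cv2.imwrite('pics/s3.png',cv2.resize(vision.camera('scene')[150:290,190:320],None,fx=4,fy=4,interpolation=cv2.INTER_CUBIC))"
```

```text
[ 0.    -0.411 -0.065] [ 0.     0.    -0.001]
4.2 [ 0.23 -0.47 -0.92] 0.0005 [-0.76  0.37 -0.04  1.76  0.01  1.01  1.91]
```

View pics/s3.png

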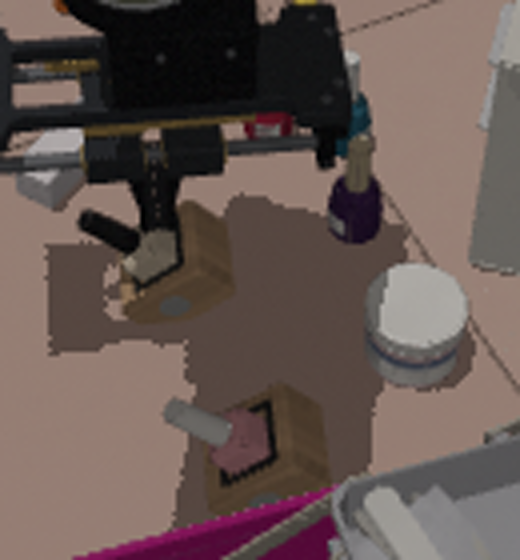

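B has dropped onto its slant; the black cap at (110,230) now leans like A's. I'll lift straight up and go round to the front of A.

>>> play_rows([
  [0, -0.02, -0.2, 0, 0, 0],
  [0, -0.02, -0.45, 0, 0, 0],
  [0, -0.02, -0.5, 0, 0, 0],
])

```text
time: 4.55
ee_pos: [0.4431, 0.3736, 0.3266]
eef_rot: [-0.539, 0.842, 0.001, 0.003]
ft_force: [0.1, 0.3, 0.6]
width: 0.0006
grip_force: 0.0
```

```bash
python3 t.py a -85 0 125
```

```text
[0.814 0.247 0.125] [-0.004  0.011  0.019]
4.55 [0.08 0.28 0.57] 0.0006 [-0.75  0.29 -0.03  1.69  0.01  1.16  1.92]
```

>>> play_rows([
  [0.2, 0.08, 0, 0, 0, 0],
  [0.45, 0.17, 0, 0, 0, 0],
  [0.7, 0.25, 0.05, 0, 0, 0],
  [0.81, 0.25, 0.12, 0, 0, 0],
  [0.81, 0.25, 0.12, 0, 0, 0],
])

```text
time: 5.05
ee_pos: [0.3563, 0.2764, 0.3031]
eef_rot: [-0.539, 0.843, -0.0, -0.001]
ft_force: [0.1, -0.9, -0.5]
width: 0.0004
grip_force: 0.0
```

```bash
python3 t.py a -85 0 50; python3 -c "
from h import *
cv2.imwrite('pics/s4.png',cv2.resize(vision.camera('scene')[150:300,150:320],None,fx=4,fy=4,interpolation=cv2.INTER_CUBIC))
p=np.load('pb.npy');print(((proj('scene',stand(p,[[7,0,84],[-23,-26,34],[33,-26,0]],np.radians(40)))-[150,150])*4).round())"
```

```text
[-0.019 -0.007  0.474] [ 0.001 -0.004  0.017]
5.05 [ 0.06 -0.86 -0.51] 0.0004 [-0.72  0.04 -0.04  2.03  0.    1.08  1.95]
[[253. 213.]
 [280. 316.]
 [399. 295.]]
```

View pics/s4.png

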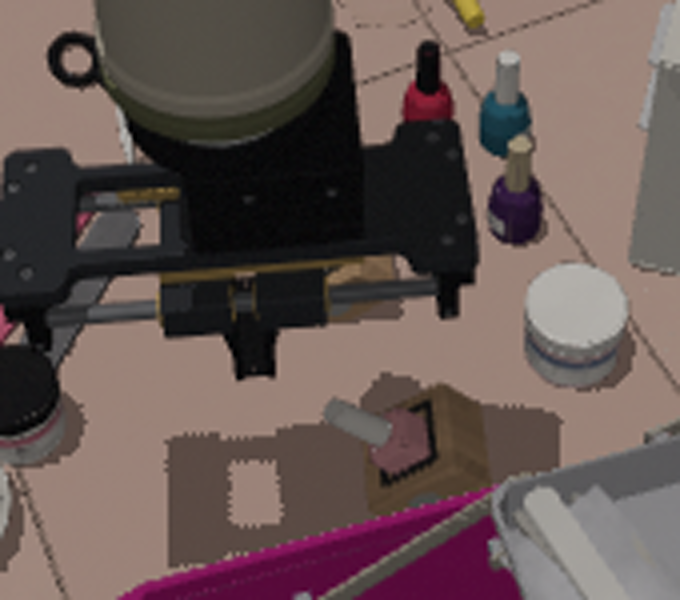

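The fingertip, at (255,370), hovers in front of A's cap end at (335,410). I'll descend.

>>> play_rows([
  [-0.02, -0.01, 0.2, 0, 0, 0],
  [-0.02, -0.01, 0.4, 0, 0, 0],
  [-0.02, -0.01, 0.47, 0, 0, 0],
  [-0.02, -0.01, 0.47, 0, 0, 0],
])

```text
time: 5.5
ee_pos: [0.3598, 0.2809, 0.2328]
eef_rot: [-0.539, 0.842, -0.0, -0.001]
ft_force: [-1.0, -0.1, 0.4]
width: 0.0006
grip_force: 0.0
```

```bash
python3 t.py a -60 0 50
```

```text
[ 0.022 -0.165  0.005] [ 0.002 -0.004  0.021]
5.5 [-0.96 -0.15  0.43] 0.0006 [-0.73  0.15 -0.04  2.08  0.01  0.92  1.94]
```

>>> play_rows([
  [0.02, -0.05, 0, 0, 0, 0],
  [0.02, -0.1, 0, 0, 0, 0],
  [0.02, -0.14, 0, 0, 0, 0],
  [0.02, -0.17, 0, 0, 0, 0],
  [0.02, -0.2, 0, 0, 0, 0],
])

```text
time: 6.0
ee_pos: [0.3863, 0.2651, 0.2341]
eef_rot: [-0.539, 0.842, 0.0, 0.0]
ft_force: [0.5, 0.1, 0.7]
width: 0.0007
grip_force: 0.2
```

>>> play_rows([
  [0, -0.03, 0, 0, 0, 0],
  [0, -0.06, 0, 0, 0, 0],
  [0, -0.09, 0, 0, 0, 0],
  [0, -0.11, 0, 0, 0, 0],
  [0, -0.11, 0, 0, 0, 0],
])

```text
time: 6.5
ee_pos: [0.4011, 0.2581, 0.2337]
eef_rot: [-0.539, 0.842, -0.0, 0.0]
ft_force: [0.5, -0.4, 0.0]
width: 0.0009
grip_force: 0.0
```

```bash
python3 t.py a -30 0 50; python3 -c "
from h import *
cv2.imwrite('pics/s5.png',cv2.resize(vision.camera('scene')[150:300,150:320],None,fx=4,fy=4,interpolation=cv2.INTER_CUBIC))"
```

```text
[ 0.001 -0.051  0.011] [-0.    -0.     0.019]
6.5 [ 0.54 -0.35  0.03] 0.0009 [-0.67  0.19  0.    2.03 -0.    0.92  2.04]
```

View pics/s5.png

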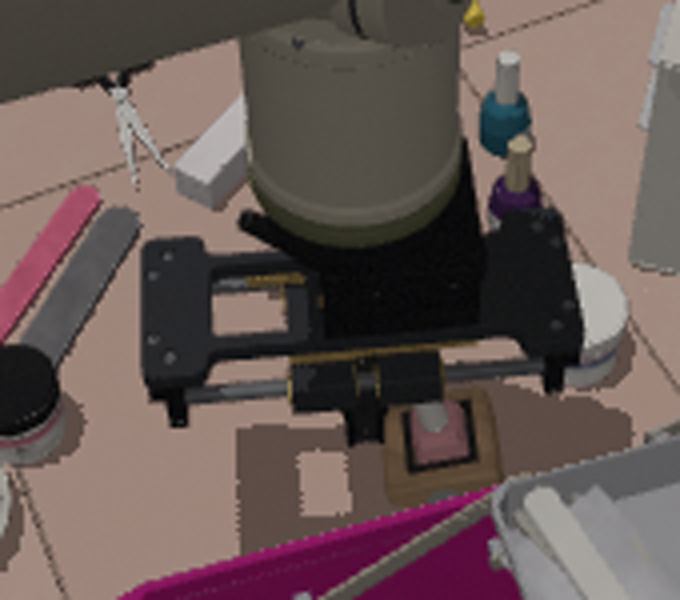

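A looks flat: its cap at (432,415) now stands clear of the fingertip at (365,425). I'll retreat forwards, lift, and check.

>>> play_rows([
  [0, 0.1, 0, 0, 0, 0],
  [0, 0.25, -0.05, 0, 0, 0],
  [0, 0.25, -0.3, 0, 0, 0],
  [0, 0.25, -0.6, 0, 0, 0],
  [0, 0.25, -0.8, 0, 0, 0],
])

```text
time: 7.05
ee_pos: [0.3665, 0.2743, 0.3566]
eef_rot: [-0.539, 0.842, 0.0, 0.001]
ft_force: [0.4, 0.8, -0.5]
width: 0.0001
grip_force: 0.0
```

>>> play_rows([
  [0, 0.3, -0.1, 0, 0, 0],
  [0, 0.6, -0.1, 0, 0, 0],
  [0, 0.9, -0.1, 0, 0, 0],
  [0, 0.9, -0.1, 0, 0, 0],
  [0, 0.9, -0.1, 0, 0, 0],
])

```text
time: 7.55
ee_pos: [0.2433, 0.3308, 0.3689]
eef_rot: [-0.54, 0.842, -0.0, 0.0]
ft_force: [1.0, -0.4, 0.4]
width: 0.0007
grip_force: 0.0
```

```bash
python3 -c "
from h import *
pa=np.load('pa.npy');pb=np.load('pb.npy');out=[]
for c,(x,y) in(('scene',(205,185)),('top',(255,185))):
    im=vision.camera(c)[y:y+110,x:x+100];im=cv2.resize(im,None,fx=4,fy=4,interpolation=cv2.INTER_CUBIC)
    for p,t in((pa,0),(pb,np.radians(40))):
        for q in (proj(c,stand(p,[[7,0,84],[-23,-26,34],[-23,26,34],[33,26,34],[33,-26,34]],t))-[x,y])*4+2: cv2.circle(im,tuple(int(v) for v in q),2,(0,255,0),-1)
    out.append(im)
cv2.imwrite('pics/s6.png',cv2.hconcat(out));print(np.round(status.read_state()['ee_pos'],3))"
```

```text
[0.245 0.33  0.369]
```

View pics/s6.png

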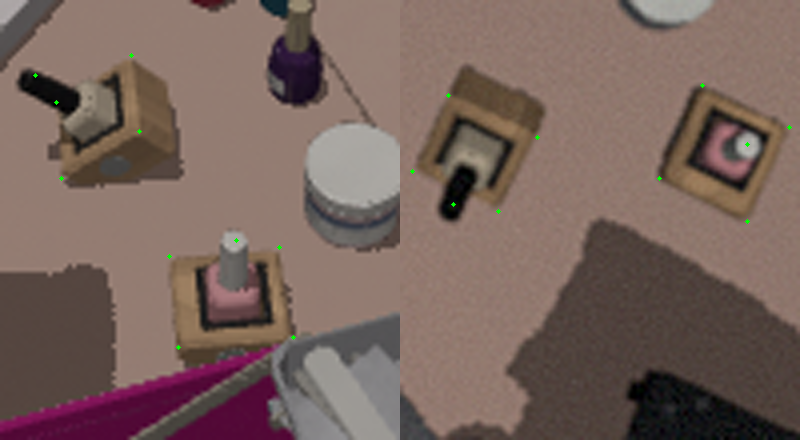

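Overlaying the predicted final poses, both stands match within a few mm. A is flat with its cap at (235,240), B is on its slant with its cap at (35,75), the bottles are seated and the arm is clear. I'm handing the job in.

```bash
python3 -c "
from bench import job
print(job.close_job())"
```

```text
the job is handed in; nothing more can be done
None
```

The job is handed in, though the judge's verdict wasn't shown: in the last pictures stand_a is flat on its base, stand_b is on its slant, both bottles are in their sockets, both stands are within a few mm of where they started, and the arm is clear.

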